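Close the mould column under the pressure plate

TASK

At the jeweller's mould bench, stack the red-lidded mould case (pin up) squarely on the yellow-lidded case that stands on the sprung press stand, and let go of it. Then take the pressure plate by its black handle, work it over the brass pin on the red lid until it drops on and lies flat and square on the lid, and press it down until the blue sprung platform is fully down. Finish while still holding the plate pressed down like that, and leave the other things on the bench where they are.

Things in the scene. Friction and masses are not known exactly. Their poses are not given: they have to be found in the camera images.
- pin_case_mid (a point): Centre of the loose mould case with a RED lid and a brass pin on it: closed aluminium box 60 (its x) x 80 (its y) x 36 mm tall without the pin, 0.28 to 0.44 kg, standing upright on the bench pin up; this point is half-way up, 18 mm above its underside. It can be gripped across its 60 mm width.
- pin_tip (a point): Top of the brass locating pin on the red lid's centre (26 mm above the case's centre): 12 mm diameter, 8 mm tall, its upper 3 mm tapered to 7 mm. Moves with the red-lidded case.
- lower_case_mid (a point): Centre of the loose yellow-lidded mould case that stands on the blue platform of the press stand, same box (60 along x, 80 along y, 36 mm tall, no pin); the point is half-way up, so its lid's top is 18 mm above. It is free to slide if pushed.
- platen_top (a point): Centre of the top face of the blue sprung platform of the press stand (100 along x, 120 along y), 36 mm above the bench when up. It is part of a fixed dark steel base 130 x 150 mm; the stand is turned about the vertical by up to 0.35 rad.
- platen (a joint): How far the blue platform is pushed down, m: 0 up, 0.008 fully down (hard stop). It is sprung: it stays up under the weight of the cases and the plate, and then takes about 3 to 6 N more to begin to sink and 9 to 12 N to reach the stop; it springs back when let go.
- plate: Loose aluminium pressure plate 80 (its x) x 100 (its y) x 14 mm thick, 0.28 to 0.44 kg, lying flat on the bench, handle up. Origin at the centre of its underside, which is the mouth of its blind round bore, 15 mm diameter and 10 mm deep with a 1.5 mm chamfer, hidden from above (for the 12 mm pin). Its long side lies along the cases' long side when it is square on them.
- plate_grip (a point): Centre of the plate's black bar handle, on the plate's centre line 32 mm above its underside: 18 mm wide (plate's x), 60 mm long (plate's y), rising from 14 to 49 mm above the underside.
- spare_case_mid (a point): Centre (half-way up) of a spare yellow-lidded mould case without pin, 60 x 80 x 36 mm, standing on the bench. Not needed; leave alone.
- setting_ball: Dark steel engraver's ball on its foot, 108 mm wide, 82 mm tall, origin under its centre. Leave alone.
- glue_bottle: Blue glue bottle, 34 mm wide, 100 mm tall, origin under its centre. Leave alone.
- graver: Screwdriver-like graver, wooden handle, 150 mm long, lying on the bench along its x. Leave alone.
- bench_brush: Bench brush, 180 mm long, lying along its x. Leave alone.
- ring_tray: White tray with rings, 90 x 120 x 22 mm, origin under its centre. Leave alone.
- bur_pot: Small amber jar with metal cap, 44 mm wide, 35 mm tall, origin under its centre. Leave alone.
Not all that is in view belongs to the job. What is shaped like the plate but purple or turquoise is not meant. What is shaped like the part that bears pin_case_mid but green is not meant.

How it is judged:
By the outcome, as a careful person would: the job done as asked, in the order asked, and still so for the second after the job is handed in, while the arm keeps its last pose, push and grip.
It also fails if it takes over 64 s, if anything falls off the work surface, if the arm or the gripper's body presses on something with over 40 N, if the wrist force passes 120 N, or if a joint passes its speed limit or range.

ROBOT

A 7-joint arm with a two-finger parallel gripper is mounted at the origin on the work surface. World frame = base frame: x ahead of the robot, y to its left, z up, the work surface at z = 0. Lengths are in m, angles in rad, forces in N, time in s.
With the tool pointing down it reaches from about 0.425 to 0.875 m from the base axis. Payload 4.7 kg.
Tool frame: the origin (TCP) lies at the very end of the fingers, on their centre line; the grasp point (between the pads) lies 19 mm behind it; z points along the fingers, y is the direction in which the jaws open and shut (so a half turn about z gives the same grasp; the last joint's range is limited). The gripper opens to 87 mm and grips with 3 to 60 N. Pads are 19 mm wide; open, the fingers measure 117 mm over their backs; the gripper's body (75 mm by 190 mm) begins 51 mm behind the grasp point.
Start: joints at [-1.295, 0.321, -0.07, 1.45, 0.023, 1.371, -0.057], TCP at [0.168, 0.628, 0.223] pointing down, gripper open.
Joint ranges: [-2.86, 2.86], [-0.3, 2.09], [-1.38, 1.24], [0.06, 2.45], [-1.56, 4.7], [0.09, 2.05], [-2.69, 2.69]. Speed limits (rad/s): [2.57, 2.57, 3.14, 3.14, 3.14, 3.14, 3.14].

INTERFACE

Orientations are given as a unit quaternion [x, y, z, w].
In Python, from cell import ctrl, imaging gives the robot as it stands. The module is installed in compiled form; this text tells all that it offers.
- The arm moves only by the tool move_arm, never from a script. Its argument "plan" is a list of rows, each a list of 3 entries, a list of its own where there are three numbers: the shift along the tool's x, y, z in cm, then the turn about the tool's z in degrees, then the opening, from 0 (shut) to 1 (fully open). In form: [[[x, y, z], yaw, hand], ...]. A call has exactly 10 rows; each row shifts and turns the commanded pose from where the row before left it, along the tool's axes as they then stand; what a row does not reach is not made up. A row lasts 1/10 s, in which the tool goes at most 50 mm and 8.59 degrees, less where a joint would pass 70% of its speed; a pose out of reach is approached as far as the arm can. A call with a gripper value outside its range is refused whole. The fingers move at their own pace and stop on an object; "newtons" is the grip in N (left out, the last holds). Time passes only in rows, so rows that do not move let the fingers close, or fill a call up. It gives the time, the measured TCP pose, the force and the opening at its end, in the units of the state.
- ctrl.sense(): the state, without advancing time (a new reading comes with each control period).
- imaging.camera(name): name is "scene" or "top"; returns a dict with "img" (384x512x3 uint8, red, green, blue), "depth" (384x512 float32, m along the optical axis (not along the pixel's ray), 0 where there is no reading), "camera_matrix" (3x3 intrinsics, pixels), "R" (3x3) and "t" (3): a world point X has camera coordinates R X + t. Camera axes: x right, y down, z forward; pixel columns grow to the right and rows downward; lengths in m; the calibration is good to about 2 mm. A picture is of the moment at which its call begins.
- ctrl.hand_in(): hands the job in, once; it reports no verdict.
The state is a dict: "t": time; "joint_positions": joint angles; "dq": joint speeds; "tau": joint torques, N m; "position": TCP position; "tool_rot": TCP orientation; "force": force on the tool from outside, world axes, zero at the start; "moment": the same for the moment, N m; "grip_width": opening from 0.0 (shut) to 1.0 (fully open).
Only numpy, scipy, OpenCV 4.12 (cv2) and the standard library are available. Lean on these libraries where they do the work, as an engineer would, in place of code of your own. Each camera call takes 0.05 s, during which the arm holds its last target. There are 200 camera calls.

## Working session

There is one attempt and no reset: what is moved stays moved. The work goes in short steps, Python scripts to look and compute and a tool call to move; the robot and the scene stay as the last step left them, time stands still between calls to the robot, and variables do not carry over. Pictures are saved under pics/ and viewed, about 8 in all and at most 12, crops included, and the job is handed in when it is done.

Besides the shell and the picture viewer there is one more tool, called after ">>>" by a JSON object that holds its "op" and its "data", one argument or row to a line. move_arm: Moves the arm, as the interface text tells. Its arguments: {"type":"object","properties":{"plan":{"type":"array"},"newtons":{"type":"number"}},"required":["plan"]}

```bash
mkdir -p pics; cat > h.py <<'E'
import numpy as np, cv2
from cell import ctrl, imaging
def save(c,n,crop=None,s=1):
    im=c["img"][...,::-1]
    if crop: im=im[crop[1]:crop[3],crop[0]:crop[2]]
    cv2.imwrite("pics/"+n,cv2.resize(im,None,fx=s,fy=s,interpolation=cv2.INTER_CUBIC))
def pts(c):
    K=c["camera_matrix"];d=c["depth"];v,u=np.mgrid[:384,:512]
    X=np.stack([(u-K[0,2])/K[0,0]*d,(v-K[1,2])/K[1,1]*d,d],-1)
    return (X-c["t"])@c["R"]
def ray(c,uv,z):
    K=c["camera_matrix"];d=np.linalg.solve(K,np.array([uv[0],uv[1],1.]))@c["R"];o=-c["R"].T@c["t"]
    return o+d*(z-o[2])/d[2]
E
python3 - <<'E'
from h import *
a=imaging.camera("scene");b=imaging.camera("top")
for n,c in(("scene",a),("top",b)): print(n,-c["R"].T@c["t"],c["camera_matrix"][0,0],c["R"][2])
cv2.imwrite("pics/01.png",cv2.resize(np.vstack([a["img"],b["img"]])[...,::-1],(400,600)) )
save(a,"s1.png",s=1.5);save(b,"t1.png",s=1.5)
print(ctrl.sense())
E
```

```text
scene [ 1.01563409 -0.73252655  0.94471754] 426.0040890661652 [-0.39691985  0.59316521 -0.70043534]
top [ 4.38037997e-01 -2.26598278e-04  1.15935290e+00] 353.96423321623683 [ 0.06519517 -0.00678328 -0.99784948]
{'t': 0.1, 'joint_positions': array([-1.29490804,  0.3217489 , -0.07007982,  1.45153213,  0.02258128,
        1.37079141, -0.05692065]), 'dq': array([ 9.91762519e-04, -4.35065158e-04, -2.46134676e-04, -3.00587105e-03,
       -2.04138816e-06, -5.41153302e-04, -2.84889739e-04]), 'tau': array([ 5.86337762e-06, -4.92570090e+01, -4.05628989e-01, -3.13401604e+01,
       -6.40608394e-02,  3.96187697e-02,  8.15080193e-05]), 'position': array([0.16814315, 0.62737493, 0.2215813 ]), 'tool_rot': array([ 1.30521455e-01,  9.91445124e-01, -8.43440801e-04, -7.31960711e-05]), 'force': array([-0.3012335 ,  0.41142288,  0.43801826]), 'moment': array([-0.01553006, -0.03241682,  0.03181089]), 'grip_width': 0.9974916687631307}
```

View pics/s1.png

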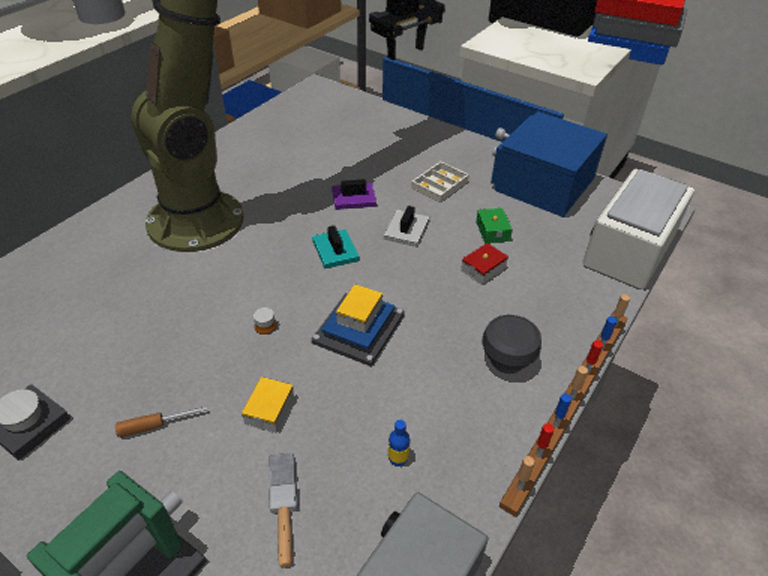

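View pics/t1.png

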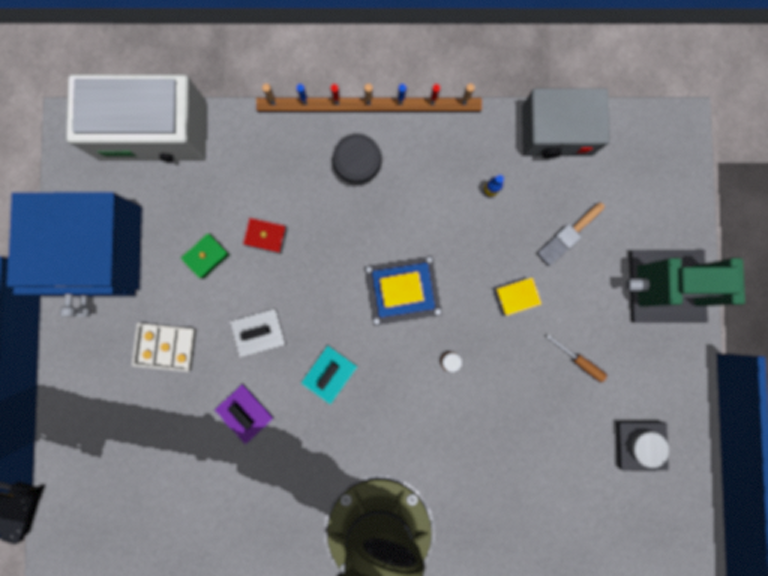

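The scene view (768 px wide) and the top view show these candidates, in top-view pixels:
- **Cases with a pin:** red at (265,235), green at (205,256). Red is the one meant, since it has a red lid and a pin.
- **Plates:** bare grey/aluminium at (257,333), turquoise at (329,375), purple at (243,412). Grey is the one meant.
- **Plain yellow cases:** the one on the blue platform at (402,290) is the lower case. The one at (518,296) is the spare.

Next I'll measure these and confirm them in a crop.

```bash
cat >> h.py <<'E'
def hsv(c): return cv2.cvtColor(c["img"],cv2.COLOR_RGB2HSV)
def mask(c,kind):
    H=hsv(c);h,s,v=[H[...,i].astype(int) for i in range(3)]
    P=pts(c);ok=(P[...,0]>.2)&(P[...,0]<.95)&(abs(P[...,1])<.6)&(P[...,2]>.003)&(P[...,2]<.2)
    m={"red":((h<6)|(h>174))&(s>150)&(v>60),"yellow":(h>18)&(h<32)&(s>150)&(v>100),"blue":(h>100)&(h<120)&(s>120)&(v>50),
       "white":(s<40)&(v>140),"black":(v<45)}[kind]
    return (m&ok).astype(np.uint8),P
def blobs(c,kind,mn=60):
    m,P=mask(c,kind);n,L,st,ce=cv2.connectedComponentsWithStats(m)
    return [(L==i,st[i,4],ce[i],P) for i in range(1,n) if st[i,4]>=mn]
def rect(c,m,z):
    cs,_=cv2.findContours(m.astype(np.uint8),cv2.RETR_EXTERNAL,cv2.CHAIN_APPROX_NONE)
    k=max(cs,key=cv2.contourArea)[:,0]
    q=np.array([ray(c,p,z)[:2] for p in k.astype(float)])
    (x,y),(w,hh),a=cv2.minAreaRect((q*1000).astype(np.float32))
    if w>hh: w,hh,a=hh,w,a+90   # a: direction of short side
    a=(a+90)%180-90
    return np.round([x,y,w,hh,a],1)
E
python3 - <<'E'
from h import *
for n in("scene","top"):
    c=imaging.camera(n)
    for k in("red","yellow","blue","white","black"):
        for m,a,ce,P in blobs(c,k):
            p=P[m]; z=np.percentile(p[:,2],[10,50,90]); print(n,k,a,ce.round(1),"med",np.median(p,0).round(4),"z",z.round(4),rect(c,m,z[1]))
    if n=="top": save(c,"crop.png",(110,130,330,290),3.5)
E
```

```text
scene red 319 [323.1 172.1] med [0.6338 0.2383 0.0364] z [0.0335 0.0364 0.0391] [631.7 240.4  61.3  84.3 -13.7]
scene red 110 [396.  234.3] med [0.9252 0.083  0.0832] z [0.0594 0.0832 0.1005] [925.3  83.3  17.5  60.    7.1]
scene red 116 [363.3 290.4] med [ 0.9256 -0.1273  0.0861] z [0.0598 0.0861 0.1007] [ 926.  -127.2   16.8   47.6    7. ]
scene yellow 447 [239.2 201.7] med [ 0.5114 -0.0513  0.0726] z [0.0703 0.0726 0.0749] [511.6 -50.8  60.3  84.2  11.2]
scene yellow 617 [177.9 266.2] med [ 0.4987 -0.3025  0.0369] z [0.0345 0.0369 0.0389] [ 497.9 -301.6   60.    83.    17.7]
scene yellow 95 [264.9 303.1] med [ 0.7413 -0.2625  0.0321] z [0.0194 0.0321 0.0458] [ 739.  -258.    26.6   31.8  -59.9]
scene blue 2390 [358.6 114.3] med [0.6123 0.5214 0.0944] z [0.0224 0.0944 0.1311] [607.7 530.1 240.5 272.1   0.9]
scene blue 516 [238.5 218.5] med [ 0.539  -0.0926  0.0363] z [0.033  0.0363 0.0391] [513.3 -57.9 101.4 124.6   9.2]
scene blue 96 [405.4 218.2] med [0.9248 0.1523 0.084 ] z [0.0591 0.084  0.101 ] [925.3 151.4  17.3  61.9   6. ]
scene blue 112 [375.1 270.1] med [ 0.9254 -0.0571  
[... 3540 characters left out ...]
] med [ 0.3589 -0.1561  0.034 ] z [0.0307 0.034  0.0371] [ 358.9 -155.8   37.8   38.    -0.6]
top white 64 [433.8 290.8] med [ 0.2058 -0.5616  0.0545] z [0.0519 0.0545 0.057 ] [ 2.073e+02 -5.598e+02  1.520e+01  5.270e+01 -3.000e-01]
top black 129 [351.  84.] med [ 0.8658 -0.3226  0.0414] z [0.0206 0.0414 0.0603] [ 863.7 -322.6   13.   112.7   88.8]
top black 93 [366.8 101. ] med [ 0.8011 -0.3664  0.0609] z [0.0381 0.0609 0.0689] [ 801.  -365.4   22.1   48.9   11.4]
top black 597 [433.2 188.3] med [ 0.5219 -0.5599  0.0798] z [0.0158 0.0798 0.1289] [ 518.3 -555.2   76.9  129.2   88.1]
top black 84 [160.1 276. ] med [0.2536 0.2843 0.0468] z [0.0418 0.0468 0.0503] [253.  283.7  16.5  50.7 -48.7]
```

View pics/crop.png

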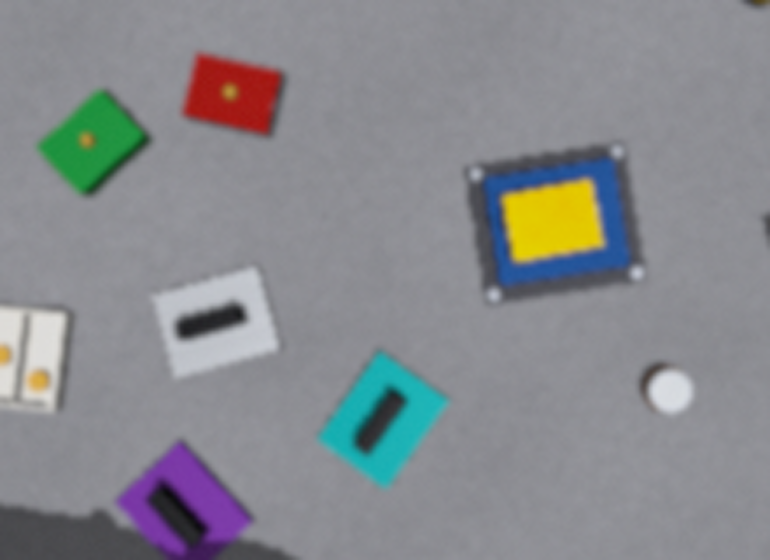

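The crop confirms three things: the red-lidded case with its pin at (230,92), the plain aluminium plate with black handle at (210,320), and the stand carrying the yellow case at (553,222). I'll turn the wrist first.

```bash
cat >> h.py <<'E'
from scipy.spatial.transform import Rotation as Ro
def go(x,y,z,jaw):
    s=ctrl.sense();R=Ro.from_quat(s["tool_rot"]).as_matrix();p=s["position"]
    ty=np.degrees(np.arctan2(R[1,1],R[0,1]))
    yaw=((ty-jaw)+90)%180-90
    print("t",s["t"].__round__(2),"pos mm",(p*1000).round(1),"jaw",round(ty,2),"tilt",R[:2,2].round(4),"F",s["force"].round(1),"M",s["moment"].round(2),"w",round(s["grip_width"],3),"q",s["joint_positions"].round(2))
    print(" shift cm",(R.T@(np.array([x,y,z])-p)*100).round(2),"yaw",round(yaw,2),"(shift in present axes)")
E
echo ok
```

```text
ok
```

>>> {"op": "move_arm", "data": {
  "plan": [
    [[0,0,0],8.5,1],
    [[0,0,0],8.5,1],
    [[0,0,0],8.5,1],
    [[0,0,0],8.5,1],
    [[0,0,0],8.5,1],
    [[0,0,0],8.5,1],
    [[0,0,0],8.5,1],
    [[0,0,0],8.5,1],
    [[0,0,0],8.5,1],
    [[0,0,0],8.5,1]
  ],
  "newtons": 30
}}

```text
t: 1.2
position: [0.1682, 0.6277, 0.2222]
tool_rot: [0.768, 0.64, -0.0, 0.0]
force: [0.2, 0.0, -0.3]
grip_width: 0.997
```

```bash
python3 -c "
from h import *
go(.630,.241,.13,-13.2)"
```

```text
t 1.2 pos mm [168.2 627.7 222.2] jaw -10.35 tilt [-0.0001 -0.0005] F [ 0.2  0.  -0.3] M [-0.05  0.06 -0.05] w 0.997 q [-1.45  0.32  0.12  1.46 -0.04  1.37 -1.5 ]
 shift cm [-29.74  52.38   9.24] yaw 2.85 (shift in present axes)
```

>>> {"op": "move_arm", "data": {
  "plan": [
    [[-1.2,2.0,0.2],0,1],
    [[-2.1,3.7,0.6],0,1],
    [[-2.1,3.7,0.6],0,1],
    [[-2.1,3.7,0.6],0,1],
    [[-2.1,3.7,0.6],0,1],
    [[-2.1,3.7,0.6],0,1],
    [[-2.1,3.7,0.6],0,1],
    [[-2.1,3.7,0.6],0,1],
    [[-2.1,3.7,0.6],0,1],
    [[-2.1,3.7,0.6],0,1]
  ]
}}

```text
t: 2.2
position: [0.482, 0.3675, 0.1664]
tool_rot: [0.766, 0.643, 0.0, -0.0]
force: [0.5, 0.0, -0.4]
grip_width: 1.004
```

>>> {"op": "move_arm", "data": {
  "plan": [
    [[-2.1,3.7,0.6],0,1],
    [[-2.1,3.7,0.6],0,1],
    [[-2.1,3.7,0.6],0,1],
    [[-1.8,3.2,0.6],0,1],
    [[-1.0,1.8,0.6],0,1],
    [[-0.5,1.0,0.2],0,1],
    [[0,0,0.2],2.8,1],
    [[0,0,0],0,1],
    [[0,0,0],0,1],
    [[0,0,0],0,1]
  ]
}}

```text
t: 3.2
position: [0.6322, 0.2456, 0.1329]
tool_rot: [0.781, 0.625, 0.0, -0.0]
force: [-0.8, -0.5, 0.6]
grip_width: 1.002
```

```bash
python3 -c "
from h import *
go(.630,.241,.014,-13.2)
a=imaging.camera('scene');b=imaging.camera('top')
cv2.imwrite('pics/2.png',np.hstack([cv2.resize(a['img'][100:250,240:400],None,fx=2.4,fy=2.4),cv2.resize(b['img'][80:230,100:260],None,fx=2.4,fy=2.4)])[...,::-1])"
```

```text
t 3.2 pos mm [632.2 245.6 132.9] jaw -12.66 tilt [0.0001 0.0008] F [-0.8 -0.5  0.6] M [-0.09  0.05  0.03] w 1.002 q [-0.73  0.45  0.43  1.5  -0.19  1.23 -0.5 ]
 shift cm [-0.51 -0.11 11.89] yaw 0.54 (shift in present axes)
```

View pics/2.png

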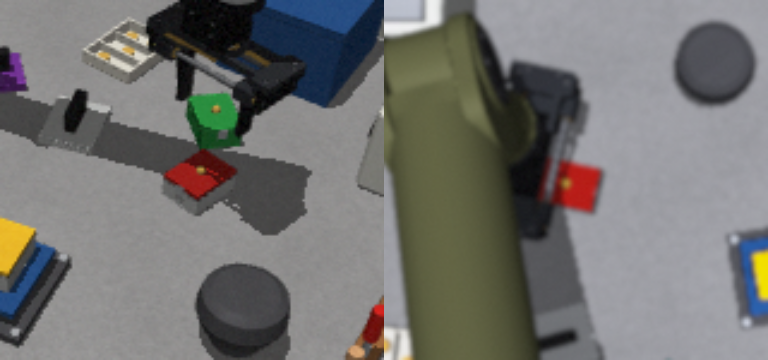

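The left (scene) view shows the jaws above and behind the red case at (200,175). In the right (top) view the gripper is at (545,165) next to the pin at (567,183), which fits the parallax. I'll go down and grip.

>>> {"op": "move_arm", "data": {
  "plan": [
    [[-0.5,-0.1,1],0.5,1],
    [[0,0,2.5],0,1],
    [[0,0,2.5],0,1],
    [[0,0,2.5],0,1],
    [[0,0,1.5],0,1],
    [[0,0,1],0,1],
    [[0,0,0.7],0,1],
    [[0,0,0],0,1],
    [[0,0,0],0,1],
    [[0,0,0],0,1]
  ]
}}

```text
t: 4.3
position: [0.6315, 0.24, 0.0168]
tool_rot: [0.784, 0.62, 0.001, 0.0]
force: [-0.4, -1.0, 0.0]
grip_width: 1.002
```

```bash
python3 -c "
from h import *
go(.630,.241,.014,-13.2)"
```

```text
t 4.3 pos mm [631.5 240.   16.8] jaw -13.3 tilt [0.0019 0.0009] F [-0.4 -1.   0. ] M [-0.07  0.06 -0.05] w 1.002 q [-0.7   0.56  0.4   1.6  -0.24  1.03 -0.46]
 shift cm [ 0.06 -0.17  0.28] yaw -0.1 (shift in present axes)
```

>>> {"op": "move_arm", "data": {
  "plan": [
    [[0.1,-0.1,0.2],0,1],
    [[0,0,0],0,0.5],
    [[0,0,0],0,0.5],
    [[0,0,0],0,0.5],
    [[0,0,0],0,0.5],
    [[0,0,0],0,0.5],
    [[0,0,0],0,0.5],
    [[0,0,0],0,0.5],
    [[0,0,0],0,0.5],
    [[0,0,0],0,0.5]
  ],
  "newtons": 30
}}

```text
t: 5.3
position: [0.63, 0.2409, 0.0136]
tool_rot: [0.784, 0.62, 0.0, 0.0]
force: [-0.2, 0.4, 0.4]
grip_width: 0.687
```

```bash
python3 -c "
from h import *
go(.630,.241,.014,-13.2)
for n in('scene','top'):
  c=imaging.camera(n)
  for m,a,ce,P in blobs(c,'red')[:1]: print(n,a,ce,rect(c,m,.036))"
```

```text
t 5.3 pos mm [630.  240.9  13.6] jaw -13.3 tilt [0.0002 0.0001] F [-0.2  0.4  0.4] M [-0.12  0.02 -0.07] w 0.687 q [-0.71  0.56  0.4   1.61 -0.24  1.03 -0.47]
 shift cm [ 0.01 -0.   -0.04] yaw -0.1 (shift in present axes)
scene 203 [319.29064039 173.43842365] [629.2 231.9  61.7  65.7 -14. ]
top 91 [185.25274725 158.6043956 ] [621.7 211.6  16.3  56.8  77.7]
```

>>> {"op": "move_arm", "data": {
  "plan": [
    [[0,0,-1],0,0.5],
    [[0,0,-2],0,0.5],
    [[0,0,-3],0,0.5],
    [[0,0,-3],0,0.5],
    [[0,0,-3],0,0.5],
    [[0,0,0],-8.1,0.5],
    [[0,0,0],-8.1,0.5],
    [[0,0,0],-8.1,0.5],
    [[0,0,0],0,0.5],
    [[0,0,0],0,0.5]
  ]
}}

```text
t: 6.4
position: [0.6295, 0.2407, 0.1333]
tool_rot: [0.637, 0.771, -0.0, -0.0]
force: [0.1, -0.4, -3.8]
grip_width: 0.689
```

```bash
python3 -c "
from h import *
go(.5107,-.049,.13,11)"
```

```text
t 6.4 pos mm [629.5 240.7 133.3] jaw 10.8 tilt [-0.0008 -0.0002] F [ 0.1 -0.4 -3.8] M [-0.09  0.05  0.01] w 0.689 q [-0.68  0.44  0.36  1.51 -0.16  1.23 -0.11]
 shift cm [-26.23 -17.1    0.35] yaw -0.2 (shift in present axes)
```

>>> {"op": "move_arm", "data": {
  "plan": [
    [[-1.2,-0.8,0],0,0.5],
    [[-2.5,-1.6,0],0,0.5],
    [[-3.3,-2.1,0],0,0.5],
    [[-3.3,-2.1,0],0,0.5],
    [[-3.3,-2.1,0],0,0.5],
    [[-3.3,-2.1,0],0,0.5],
    [[-3.3,-2.1,0],0,0.5],
    [[-3.0,-2.1,0],0,0.5],
    [[-2.0,-1.4,0],0,0.5],
    [[-1.0,-0.7,0],0,0.5]
  ]
}}

```text
t: 7.4
position: [0.5101, -0.0525, 0.1336]
tool_rot: [0.638, 0.77, -0.0, -0.0]
force: [-0.3, 0.3, -3.2]
grip_width: 0.686
```

```bash
python3 -c "
from h import *
from cell import ctrl
for n in('scene','top'):
  c=imaging.camera(n)
  for k in('yellow','red'):
    for m,a,ce,P in blobs(c,k,40):
      if abs(np.median(P[m],0)[1])<.12 and np.median(P[m],0)[0]<.7: 
        z=np.median(P[m],0)[2];print(n,k,a,ce.round(1),np.median(P[m],0).round(4),rect(c,m,z))
  save(c,n+'3.png',(180,110,330,240),2.6)
im=np.hstack([cv2.imread('pics/scene3.png'),cv2.imread('pics/top3.png')]);cv2.imwrite('pics/3.png',im)
go(.5107,-.049,.13,11)"
```

```text
scene yellow 328 [239.1 204.1] [ 0.5199 -0.0636  0.0728] [511.4 -51.3  60.7  83.8  10.8]
scene red 318 [235.8 182.6] [ 0.5104 -0.0657  0.1568] [512.7 -60.1  60.9  68.3  10.2]
t 7.5 pos mm [511.2 -50.9 133.7] jaw 10.74 tilt [0.0002 0.0004] F [ 0.2 -1.  -2.9] M [-0.03 -0.04  0.02] w 0.684 q [-0.44  0.1   0.52  1.92 -0.05  1.14  0.28]
 shift cm [ 0.19 -0.01  0.37] yaw -0.26 (shift in present axes)
```

View pics/3.png

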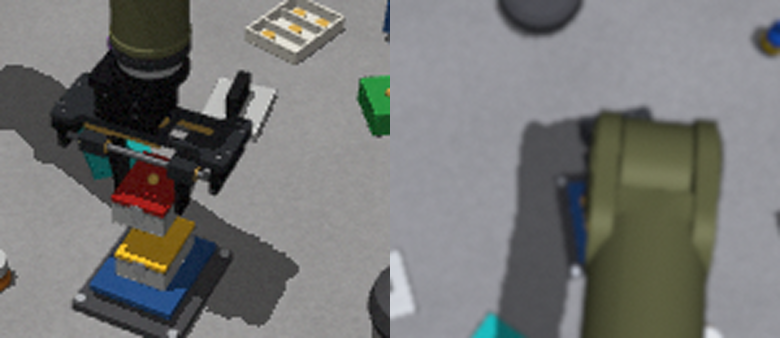

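The left (scene) view shows the red case hanging above the yellow one, with the red lid at (145,185) and the yellow lid at (155,250). The arm blocks the top view. I'll compare the near edges of the two cases in the scene view.

```bash
cat >> h.py <<'E'
def edges(c,m,z,ang):
    cs,_=cv2.findContours(m.astype(np.uint8),cv2.RETR_EXTERNAL,cv2.CHAIN_APPROX_NONE)
    k=max(cs,key=cv2.contourArea)[:,0]
    q=np.array([ray(c,p,z)[:2] for p in k.astype(float)])*1000
    a=np.radians(ang);u=q@[np.cos(a),np.sin(a)];v=q@[-np.sin(a),np.cos(a)]
    return np.round([u.min(),u.max(),v.min(),v.max()],1)
E
python3 -c "
from h import *
c=imaging.camera('scene')
for k,z in(('yellow',.072),('red',.1561)):
    for m,a,ce,P in blobs(c,k,40):
      q=np.median(P[m],0)
      if abs(q[1])<.12 and q[0]<.7:print(k,rect(c,m,z),edges(c,m,z,10.9))
c=np.array([.5107,-.049])*1000;a=np.radians(10.9);print(c@[np.cos(a),np.sin(a)],c@[-np.sin(a),np.cos(a)])
go(.5107,-.049,.13,11)
"
```

```text
yellow [510.9 -50.7  60.8  83.7  10.8] [ 461.7  522.5 -188.3 -104.6]
red [512.7 -58.1  59.8  68.7  10.2] [ 462.4  522.  -188.7 -119.4]
492.2206378675691 -144.68701965706325
t 7.55 pos mm [512.  -48.8 133.8] jaw 10.9 tilt [0.0008 0.0011] F [ 0.3  1.  -3.4] M [-0.03  0.01  0.06] w 0.688 q [-0.44  0.1   0.52  1.91 -0.05  1.14  0.28]
 shift cm [ 0.01 -0.13  0.38] yaw -0.1 (shift in present axes)
```

>>> {"op": "move_arm", "data": {
  "plan": [
    [[0,0,0.8],0,0.5],
    [[0,0,1.2],0,0.5],
    [[0,0,1.0],0,0.5],
    [[0,0,0.7],0,0.5],
    [[0,0,0.4],0,0.5],
    [[0,0,0.2],0,0.5],
    [[0,0,0.1],0,0.5],
    [[0,0,0],0,0.5],
    [[0,0,0],0,0.5],
    [[0,0,0],0,0.5]
  ]
}}

```text
t: 8.55
position: [0.5123, -0.0489, 0.0899]
tool_rot: [0.636, 0.772, 0.0, 0.0]
force: [0.3, -0.4, -2.7]
grip_width: 0.683
```

```bash
cat > e.py <<'E'
from h import *
c=imaging.camera('scene');p=ctrl.sense()["position"][2]
for k,z in(('yellow',.072),('red',p-.0136+.036)):
    for m,a,ce,P in blobs(c,k,40):
      q=np.median(P[m],0)
      if abs(q[1])<.12 and q[0]<.7:print(k,rect(c,m,z),edges(c,m,z,10.9))
go(.5107,-.049,.0856,11)
E
python3 e.py
```

```text
yellow [518.1 -86.   11.6  59.8 -79. ] [ 462.6  522.4 -188.3 -176.6]
red [514.6 -57.3  60.3  65.5  11.8] [ 463.9  525.1 -185.9 -121.3]
t 8.6 pos mm [512.3 -48.9  89.9] jaw 11.0 tilt [0.0006 0.0002] F [-0.5 -0.8 -3.4] M [-0.11  0.06  0.05] w 0.686 q [-0.43  0.15  0.51  1.96 -0.09  1.05  0.31]
 shift cm [ 0.02 -0.16  0.43] yaw 0.0 (shift in present axes)
```

>>> {"op": "move_arm", "data": {
  "plan": [
    [[-0.1,-0.15,0],0,0.5],
    [[0,0,0],0,0.5],
    [[0,0,0],0,0.5],
    [[0,0,0],0,0.5],
    [[0,0,0],0,0.5],
    [[0,0,0],0,0.5],
    [[0,0,0],0,0.5],
    [[0,0,0],0,0.5],
    [[0,0,0],0,0.5],
    [[0,0,0],0,0.5]
  ]
}}

```text
t: 9.6
position: [0.5108, -0.0501, 0.0896]
tool_rot: [0.636, 0.772, 0.0, 0.0]
force: [0.6, -0.1, -2.9]
grip_width: 0.688
```

```bash
cat > e.py <<'E'
from h import *
def medges(c,m,z,ang):
    v,u=np.nonzero(m);q=np.array([ray(c,p,z)[:2] for p in np.stack([u,v],1).astype(float)])*1000
    a=np.radians(ang);U=q@[np.cos(a),np.sin(a)];V=q@[-np.sin(a),np.cos(a)]
    def e(A,B,f,lo,hi,rng=None):
        b=np.round(A/3); s=[f(B[b==i]) for i in np.unique(b) if lo<i*3<hi and (b==i).sum()>0]; return np.mean(s).round(2) if s else None
    return dict(umin=e(V,U,np.min,-180,-130),umax=e(V,U,np.max,-180,-130),vmin=e(U,V,np.min,468,517))
import sys
if __name__=="__main__":
  zoff=0
  for i in range(2):
    c=imaging.camera('scene');p=ctrl.sense()["position"][2]
    for k,z in(('yellow',.072),('red',p-.0136+.036)):
      for m,a,ce,P in blobs(c,k,40):
        q=np.median(P[m],0)
        if abs(q[1])<.12 and q[0]<.7:print(k,medges(c,m,z,10.9))
  go(.5107,-.049,.0856,11)
E
python3 e.py
```

```text
yellow {'umin': np.float64(515.67), 'umax': np.float64(521.11), 'vmin': np.float64(-185.85)}
red {'umin': np.float64(464.19), 'umax': np.float64(516.59), 'vmin': np.float64(-184.0)}
yellow {'umin': np.float64(515.67), 'umax': np.float64(521.11), 'vmin': np.float64(-185.85)}
red {'umin': np.float64(464.19), 'umax': np.float64(516.59), 'vmin': np.float64(-184.45)}
t 9.7 pos mm [510.8 -50.1  89.6] jaw 11.0 tilt [0.0001 0.0001] F [ 0.2  0.3 -3.6] M [-0.09  0.05 -0.03] w 0.69 q [-0.43  0.15  0.51  1.96 -0.08  1.05  0.31]
 shift cm [0.11 0.01 0.4 ] yaw 0.0 (shift in present axes)
```

>>> {"op": "move_arm", "data": {
  "plan": [
    [[0,0,0.15],0,0.5],
    [[0,0,0.1],0,0.5],
    [[0,0,0.1],0,0.5],
    [[0,0,0.05],0,0.5],
    [[0,0,0.05],0,0.5],
    [[0,0,0],0,0.5],
    [[0,0,0],0,0.5],
    [[0,0,0],0,0.5],
    [[0,0,0],0,0.5],
    [[0,0,0],0,0.5]
  ]
}}

```text
t: 10.7
position: [0.5107, -0.0501, 0.0855]
tool_rot: [0.636, 0.772, 0.0, -0.0]
force: [-4.3, -0.3, 5.3]
grip_width: 0.69
```

```bash
python3 e.py
```

```text
yellow {'umin': None, 'umax': None, 'vmin': np.float64(-185.85)}
red {'umin': np.float64(464.22), 'umax': np.float64(516.14), 'vmin': np.float64(-184.12)}
yellow {'umin': None, 'umax': None, 'vmin': np.float64(-185.85)}
red {'umin': np.float64(464.22), 'umax': np.float64(516.41), 'vmin': np.float64(-183.69)}
t 10.8 pos mm [510.7 -50.1  85.6] jaw 11.0 tilt [-0.0001  0.0004] F [-4.8  0.4  6. ] M [-0.06  1.04  0.03] w 0.684 q [-0.43  0.15  0.51  1.97 -0.09  1.04  0.32]
 shift cm [ 0.11  0.02 -0.  ] yaw -0.0 (shift in present axes)
```

>>> {"op": "move_arm", "data": {
  "plan": [
    [[0,0,-0.05],0,0.5],
    [[0,0,0],0,1],
    [[0,0,0],0,1],
    [[0,0,0],0,1],
    [[0,0,0],0,1],
    [[0,0,0],0,1],
    [[0,0,-1],0,1],
    [[0,0,-2.5],0,1],
    [[0,0,-3],0,1],
    [[0,0,-3],0,1]
  ]
}}

```text
t: 11.8
position: [0.5107, -0.0503, 0.1822]
tool_rot: [0.636, 0.772, 0.0, 0.0]
force: [0.1, 0.6, 0.1]
grip_width: 1.0
```

```bash
python3 -c "
from h import *
go(.4225,.2575,.16,16.4)"
```

```text
t 11.8 pos mm [510.7 -50.3 182.2] jaw 10.99 tilt [ 0.0004 -0.    ] F [0.1 0.6 0.1] M [-0.12  0.01 -0.09] w 1.0 q [-0.45  0.05  0.52  1.86 -0.03  1.24  0.26]
 shift cm [31.9  -2.79  2.22] yaw -5.41 (shift in present axes)
```

>>> {"op": "move_arm", "data": {
  "plan": [
    [[2,-0.2,0],0,1],
    [[3.8,-0.3,0],0,1],
    [[3.8,-0.3,0],0,1],
    [[3.8,-0.3,0],0,1],
    [[3.8,-0.3,0],0,1],
    [[3.8,-0.3,0],0,1],
    [[3.8,-0.3,0.4],0,1],
    [[3.8,-0.3,0.8],0,1],
    [[2.3,-0.3,0.6],0,1],
    [[1.0,-0.2,0.4],-5.4,1]
  ]
}}

```text
t: 12.8
position: [0.4212, 0.2606, 0.1589]
tool_rot: [0.597, 0.803, 0.0, -0.0]
force: [-0.5, -0.0, 0.5]
grip_width: 0.999
```

```bash
python3 -c "
from h import *
go(.4225,.2575,.017,16.4)
for n in('scene','top'):
  c=imaging.camera(n)
  for k in('yellow','red','blue','black','white'):
    for m,a,ce,P in blobs(c,k,40):
      q=np.median(P[m],0)
      if (abs(q[0]-.51)<.06 and abs(q[1]+.05)<.07 and k!='black') or (abs(q[0]-.425)<.04 and abs(q[1]-.255)<.05): 
        print(n,k,a,ce.round(1),q.round(4),rect(c,m,q[2]),edges(c,m,q[2],10.9))
a=imaging.camera('scene');b=imaging.camera('top')
cv2.imwrite('pics/4.png',np.hstack([cv2.resize(a['img'][80:260,180:340],None,fx=2.4,fy=2.4),cv2.resize(b['img'][100:280,140:300],None,fx=2.4,fy=2.4)])[...,::-1])"
```

```text
t 12.8 pos mm [421.2 260.6 158.9] jaw 16.74 tilt [0.0003 0.0009] F [-0.5 -0.   0.5] M [-0.13  0.05  0.05] w 0.999 q [-0.78  0.03  0.18  1.92 -0.01  1.19 -0.31]
 shift cm [-0.35  0.03 14.19] yaw 0.34 (shift in present axes)
scene yellow 41 [233.6 210.4] [ 0.5185 -0.087   0.0716] [518.3 -87.9   6.9  59.9 -78.9] [ 462.4  522.3 -187.9 -180.8]
scene red 430 [239.2 192.4] [ 0.512  -0.052   0.1088] [511.  -50.1  60.4  84.8  11.3] [ 462.   522.8 -188.4 -103.5]
scene blue 522 [238.6 218.5] [ 0.5392 -0.0928  0.0364] [513.5 -57.9 101.1 124.9   9.2] [ 441.5  545.1 -217.6  -92.5]
scene black 112 [271.  146.1] [0.427  0.2453 0.0455] [429.3 245.4  25.6  92.3  16.2] [451.4 484.  113.8 205.7]
scene white 115 [269.7 156.5] [0.4411 0.2254 0.0146] [429.6 230.8  40.1  77.7 -73.6] [427.5 504.5 123.4 169.2]
top red 464 [267.  191.9] [ 0.5095 -0.0459  0.1071] [509.3 -46.3  58.   76.6  11.1] [ 462.4  520.4 -180.1 -103.4]
top blue 530 [270. 194.] [ 0.5016 -0.0647  0.0348] [511.4 -54.1 100.7 121.2   8.9] [ 439.9  543.8 -211.3  -88.2]
top black 50 [171.1 221.3] [0.4233 0.252  0.0479] [422.6 250.4  11.4  42.2  13.9] [456.  468.3 144.9 187. ]
top white 256 [181.5 217. ] [0.4389 0.2244 0.0129] [430.1 229.9  45.1  79.9 -74.1] [426.7 506.5 119.4 169.7]
```

View pics/4.png

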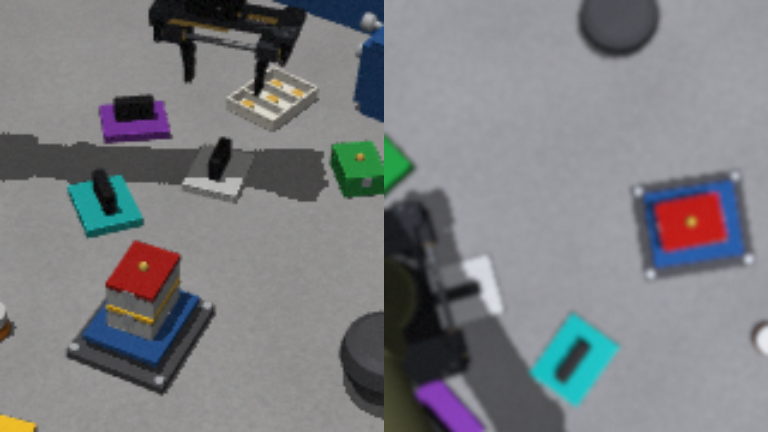

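The red case now sits squarely on the yellow one. Red lid centre against the original yellow lid centre is within 1–1.5 mm in both views, and the angles are 11.3° and 11.2°. In picture 4 the stack is at (143,270) on the left and (691,222) on the right, and the plate handle is at (220,157) and (465,290). The plate's lengthwise position differs between the views, so I'll check it once more.

```bash
python3 -c "
from h import *
b=imaging.camera('top');a=imaging.camera('scene')
print('handle top',ray(b,(170.3,221.7),.049))
# plate near corner/edges from points 8..18mm high in plate area, depth based
for n,c in(('scene',a),('top',b)):
  P=pts(c);s=hsv(c)
  for lo,hi in((.008,.018),(.042,.055)):
    m=(abs(P[...,0]-.425)<.07)&(abs(P[...,1]-.255)<.08)&(P[...,2]>lo)&(P[...,2]<hi)&(s[...,1]<90)
    m=cv2.morphologyEx(m.astype(np.uint8),cv2.MORPH_OPEN,np.ones((2,2)))
    if m.sum()>10: print(n,lo,m.sum(),rect(c,m,.014 if lo<.02 else .049),edges(c,m,.014 if lo<.02 else .049,16.4))
H=hsv(a)
"
```

```text
handle top [0.42120063 0.25401764 0.049     ]
scene 0.008 321 [428.9 254.7  80.8 106.   16.6] [442.8 523.6  70.3 176.3]
scene 0.042 49 [428.5 254.9  17.7  62.3  15.6] [474.3 492.2  92.4 154.7]
top 0.008 451 [423.7 238.   68.2  79.8 -74. ] [433.8 513.7  74.8 142.9]
top 0.042 78 [421.8 244.   17.4  40.   13.9] [464.7 482.4  95.2 134.9]
```

>>> {"op": "move_arm", "data": {
  "plan": [
    [[-0.5,0,2],0.3,1],
    [[0,0,3],0,1],
    [[0,0,3],0,1],
    [[0,0,3],0,1],
    [[0,0,1.5],0,1],
    [[0,0,1.0],0,1],
    [[0,0,0.4],0,1],
    [[0,0,0],0,1],
    [[0,0,0],0,1],
    [[0,0,0],0,1]
  ]
}}

```text
t: 14.1
position: [0.4246, 0.2533, 0.0206]
tool_rot: [0.601, 0.799, 0.001, 0.0]
force: [-0.0, -0.1, 0.5]
grip_width: 1.001
```

```bash
python3 -c "
from h import *
go(.4231,.2553,.018,16.4)"
```

```text
t 14.1 pos mm [424.6 253.3  20.6] jaw 16.09 tilt [0.0016 0.0013] F [-0.  -0.1  0.5] M [-0.06  0.01 -0.02] w 1.001 q [-0.76  0.19  0.19  2.05 -0.05  0.9  -0.27]
 shift cm [ 0.23 -0.09  0.26] yaw -0.31 (shift in present axes)
```

>>> {"op": "move_arm", "data": {
  "plan": [
    [[0.2,0,0.2],0,1],
    [[0,0,0],0,1],
    [[0,0,0],0,0],
    [[0,0,0],0,0],
    [[0,0,0],0,0],
    [[0,0,0],0,0],
    [[0,0,0],0,0],
    [[0,0,0],0,0],
    [[0,0,0],0,0],
    [[0,0,0],0,0]
  ],
  "newtons": 45
}}

```text
t: 15.1
position: [0.4233, 0.2548, 0.0176]
tool_rot: [0.601, 0.799, 0.0, 0.0]
force: [-1.1, 0.3, 0.9]
grip_width: 0.352
```

>>> {"op": "move_arm", "data": {
  "plan": [
    [[0,0,0],0,0],
    [[0,0,0],0,0],
    [[0,0,-1],0,0],
    [[0,0,-3],0,0],
    [[0,0,-3],0,0],
    [[0,0,-3],0,0],
    [[0,0,-3],0,0],
    [[0,0,-2],0,0],
    [[0,0,-1],0,0],
    [[0,0,0],0,0]
  ]
}}

```text
t: 16.1
position: [0.4237, 0.255, 0.1787]
tool_rot: [0.601, 0.799, 0.001, 0.0]
force: [-0.3, -0.5, -3.9]
grip_width: 0.2
```

```bash
python3 -c "
from h import *
go(.5107,-.0495,.178,11.1)"
```

```text
t 16.1 pos mm [423.7 255.  178.7] jaw 16.1 tilt [0.0016 0.0013] F [-0.3 -0.5 -3.9] M [-0.08 -0.01 -0.02] w 0.2 q [-0.78  0.01  0.19  1.9  -0.    1.23 -0.31]
 shift cm [-31.67  -0.08   0.04] yaw 5.0 (shift in present axes)
```

>>> {"op": "move_arm", "data": {
  "plan": [
    [[-1.5,0,0],0,0],
    [[-3,0,0],0,0],
    [[-3.8,0,0],0,0],
    [[-3.8,0,0],0,0],
    [[-3.8,0,0],0,0],
    [[-3.8,0,0],0,0],
    [[-3.8,0,0],0,0],
    [[-3.8,0,0],0,0],
    [[-3,0,0],0,0],
    [[-1.4,-0.1,0],5,0]
  ]
}}

```text
t: 17.1
position: [0.509, -0.0555, 0.1759]
tool_rot: [0.638, 0.77, -0.002, -0.0]
force: [-0.3, 0.0, -5.1]
grip_width: 0.204
```

>>> {"op": "move_arm", "data": {
  "plan": [
    [[0,0,0.5],0,0],
    [[0,0,0.8],0,0],
    [[0,0,0.8],0,0],
    [[0,0,0.5],0,0],
    [[0,0,0.2],0,0],
    [[0,0,0],0,0],
    [[0,0,0],0,0],
    [[0,0,0],0,0],
    [[0,0,0],0,0],
    [[0,0,0],0,0]
  ]
}}

```text
t: 18.1
position: [0.5104, -0.0501, 0.1498]
tool_rot: [0.635, 0.772, 0.0, 0.0]
force: [-0.1, 0.5, -4.7]
grip_width: 0.205
```

```bash
python3 -c "
from h import *
go(.5107,-.0495,.1256,11.1)
a=imaging.camera('scene');save(a,'5.png',(190,110,290,250),4)
p=ctrl.sense()['position'][2]
for k,z in(('red',.108),('white',p-.0176+.014)):
  for m,ar,ce,P in blobs(a,k,30):
    q=np.median(P[m],0)
    if abs(q[0]-.51)<.09 and abs(q[1]+.05)<.09: print(k,ar,ce.round(1),q.round(4),rect(a,m,z),edges(a,m,z,11.1))
"
```

```text
t 18.1 pos mm [510.4 -50.1 149.8] jaw 11.1 tilt [0.0005 0.0001] F [-0.1  0.5 -4.7] M [-0.09 -0.01  0.  ] w 0.205 q [-0.45  0.08  0.52  1.9  -0.04  1.17  0.28]
 shift cm [0.05 0.04 2.42] yaw 0.0 (shift in present axes)
red 99 [234.3 199.8] [ 0.5177 -0.0815  0.1087] [517.5 -82.3  18.5  59.8 -79.5] [ 462.1  521.8 -189.4 -170.8]
white 150 [233.2 190.4] [ 0.5186 -0.0849  0.1469] [516.3 -83.6  25.4  78.8 -78.6] [ 451.1  529.9 -194.3 -168.6]
```

View pics/5.png

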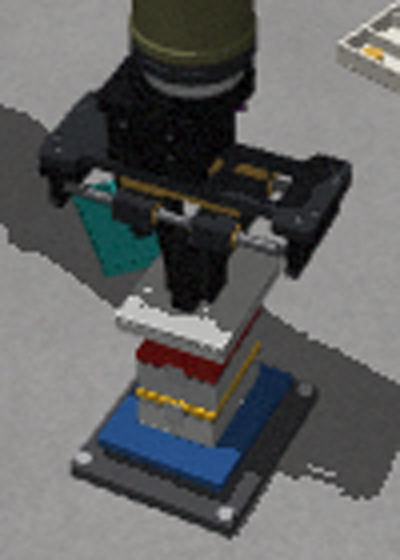

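Picture 5 shows the plate level above the stack, with its near edge from (120,320) to (220,352) and the red lid below it at (185,358). I'll read brightness profiles along the case's long axis to get the near edge properly.

```bash
cat > prof.py <<'E'
from h import *
def prof(zt,us,vs,ang=11.1,c=None):
    c=c or imaging.camera('scene');K=c["camera_matrix"];a=np.radians(ang)
    g=[]
    for v in vs:
        row=[]
        for u in us:
            X=np.array([u*np.cos(a)-v*np.sin(a),u*np.sin(a)+v*np.cos(a),zt])/1.0
            X[:2]/=1000;x=K@(c["R"]@X+c["t"]);x=x[:2]/x[2]
            row.append(cv2.getRectSubPix(c["img"],(1,1),(float(x[0]),float(x[1])))[0,0])
        g.append(np.mean(row,0))
    return np.array(g)
if __name__=="__main__":
    p=ctrl.sense()['position'][2];zt=p-.0176+.014
    vs=np.arange(-214,-160,2)
    for v,g in zip(vs,prof(zt,range(465,520,5),vs)): print(v,g.round(0),end=';')
    print('\nRED')
    vs=np.arange(-200,-166,2)
    for v,g in zip(vs,prof(.108,range(470,515,5),vs)): print(v,g.round(0),end=';')
    print('\nU plate')
    for u in list(range(444,458,2))+list(range(524,540,2)): print(u,prof(zt,[u],range(-190,-175,3)).mean(0).round(0),end=';')
E
python3 prof.py
```

```text
-214 [100.  55.  53.];-212 [99. 53. 51.];-210 [99. 52. 50.];-208 [100.  55.  53.];-206 [100.  57.  56.];-204 [101.  71.  69.];-202 [103.  93.  92.];-200 [103. 102. 101.];-198 [104. 104. 103.];-196 [105. 106. 104.];-194 [108. 108. 107.];-192 [135. 135. 134.];-190 [174. 175. 173.];-188 [189. 189. 188.];-186 [189. 190. 188.];-184 [188. 189. 187.];-182 [188. 189. 187.];-180 [188. 189. 187.];-178 [183. 184. 182.];-176 [169. 169. 168.];-174 [150. 151. 149.];-172 [128. 129. 127.];-170 [104. 104. 103.];-168 [83. 84. 82.];-166 [72. 72. 71.];-164 [70. 71. 70.];-162 [69. 70. 69.];
RED
-200 [92. 92. 92.];-198 [91. 91. 91.];-196 [90. 90. 90.];-194 [88. 88. 88.];-192 [81. 78. 78.];-190 [75. 58. 58.];-188 [77. 43. 41.];-186 [80. 30. 28.];-184 [83. 21. 18.];-182 [82. 18. 15.];-180 [79. 16. 14.];-178 [79. 14. 13.];-176 [79. 14. 13.];-174 [79. 16. 14.];-172 [81. 21. 20.];-170 [89. 48. 47.];-168 [98. 85. 84.];
U plate
444 [113. 113. 112.];446 [104. 104. 103.];448 [114. 113. 113.];450 [140. 140. 139.];452 [178. 177. 176.];454 [186. 186. 184.];456 [186. 187. 185.];524 [190. 190. 188.];526 [189. 190. 189.];528 [184. 184. 183.];530 [136. 136. 135.];532 [80. 80. 79.];534 [74. 67. 66.];536 [68. 42. 39.];538 [61. 35. 35.];
```

```bash
python3 - <<'E'
from h import *
im=cv2.imread('pics/4.png')
a=imaging.camera('scene');b=imaging.camera('top')
for c,x0,(X,Y,W,H),(ox,oy) in((a,0,(110,240,75,60),(180,80)),(b,384,(655,195,70,55),(140,100))):
    s=im[Y:Y+H,X:X+W].astype(int)
    m=(s[...,1]>70)&(s[...,2]>s[...,0]+30)&(s[...,2]-s[...,1]<70)
    n,L,st,ce=cv2.connectedComponentsWithStats(m.astype(np.uint8));i=1+np.argmax(st[1:,4])
    p=(ce[i]+[X-x0,Y]+.5)/2.4+[ox,oy]-.5
    for z in(.111,.114):
        q=ray(c,p,z)*1000;r=np.radians(11.1);print(st[i],p.round(2),z,q.round(1),'u',(q[0]*np.cos(r)+q[1]*np.sin(r)).round(1),'v',(-q[0]*np.sin(r)+q[1]*np.cos(r)).round(1))
s=cv2.imread('pics/4.png');
E
```

```text
[55 37 15 23 77] [251.68 199.38] 0.111 [556.8 -54.7 111. ] u 535.8 v -160.8
[55 37 15 23 77] [251.68 199.38] 0.114 [558.4 -57.1 114. ] u 537.0 v -163.5
[32 23  8  8 51] [267.41 191.87] 0.111 [509.5 -47.  111. ] u 491.0 v -144.2
[32 23  8  8 51] [267.41 191.87] 0.114 [509.3 -46.9 114. ] u 490.8 v -144.1
```

```bash
python3 - <<'E'
from h import *
im=cv2.imread('pics/4.png');a=imaging.camera('scene')
X,Y=128,252;s=im[Y:Y+30,X:X+30].astype(int)
m=(s[...,1]>60)&(s[...,2]-s[...,1]<90)
v,u=np.nonzero(m);print(len(u),u.min(),u.max(),v.min(),v.max())
p=(np.array([u.mean()+X,v.mean()+Y])+.5)/2.4+[180,80]-.5
for z in(.110,.113):
    q=ray(a,p,z)*1000;r=np.radians(11.1);print(p.round(2),z,q.round(1),'u',(q[0]*np.cos(r)+q[1]*np.sin(r)).round(1),'v',(-q[0]*np.sin(r)+q[1]*np.cos(r)).round(1))
E
```

```text
86 10 20 9 18
[239.25 190.41] 0.11 [507.7 -45.1 110. ] u 489.5 v -142.0
[239.25 190.41] 0.113 [509.6 -47.6 113. ] u 490.9 v -144.8
```

>>> {"op": "move_arm", "data": {
  "plan": [
    [[-0.2,0,0.3],0,0],
    [[0,0,0.5],0,0],
    [[0,0,0.4],0,0],
    [[0,0,0.2],0,0],
    [[0,0,0.1],0,0],
    [[0,0,0.1],0,0],
    [[0,0,0.1],0,0],
    [[0,0,0],0,0],
    [[0,0,0],0,0],
    [[0,0,0],0,0]
  ]
}}

```text
t: 20.15
position: [0.5107, -0.052, 0.1327]
tool_rot: [0.635, 0.772, 0.0, 0.0]
force: [-0.0, 0.0, -3.5]
grip_width: 0.204
```

```bash
python3 -c "
from h import *
go(.5107,-.0495,.1256,11.1)"
```

```text
t 20.15 pos mm [510.7 -52.  132.7] jaw 11.1 tilt [0.0003 0.0001] F [-0.   0.  -3.5] M [-0.16  0.07  0.  ] w 0.204 q [-0.45  0.1   0.53  1.92 -0.05  1.14  0.29]
 shift cm [0.25 0.05 0.71] yaw 0.0 (shift in present axes)
```

>>> {"op": "move_arm", "data": {
  "plan": [
    [[0,0,0.05],0,0],
    [[0,0,0.05],0,0],
    [[0,0,0.05],0,0],
    [[0,0,0.05],0,0],
    [[0,0,0.05],0,0],
    [[0,0,0.05],0,0],
    [[0,0,0],0,0],
    [[0,0,0],0,0],
    [[0,0,0],0,0],
    [[0,0,0],0,0]
  ]
}}

```text
t: 21.15
position: [0.5106, -0.052, 0.1296]
tool_rot: [0.635, 0.772, 0.0, 0.0]
force: [0.7, -0.6, -4.4]
grip_width: 0.204
```

```bash
python3 -c "
from h import *
go(.5107,-.0495,.1256,11.1)"
```

```text
t 21.15 pos mm [510.6 -52.  129.6] jaw 11.1 tilt [0.0001 0.0001] F [ 0.7 -0.6 -4.4] M [-0.13  0.02 -0.04] w 0.204 q [-0.45  0.1   0.53  1.92 -0.06  1.13  0.3 ]
 shift cm [0.24 0.05 0.4 ] yaw 0.0 (shift in present axes)
```

>>> {"op": "move_arm", "data": {
  "plan": [
    [[0,0,0.05],0,0],
    [[0,0,0.05],0,0],
    [[0,0,0.05],0,0],
    [[0,0,0.05],0,0],
    [[0,0,0.05],0,0],
    [[0,0,0.05],0,0],
    [[0,0,0.05],0,0],
    [[0,0,0],0,0],
    [[0,0,0],0,0],
    [[0,0,0],0,0]
  ]
}}

```text
t: 22.15
position: [0.5106, -0.052, 0.1261]
tool_rot: [0.635, 0.772, 0.0, 0.0]
force: [0.2, 0.4, -3.7]
grip_width: 0.204
```

```bash
python3 -c "
from h import *
go(.5107,-.0495,.1256,11.1)"
```

```text
t 22.15 pos mm [510.6 -52.  126.1] jaw 11.1 tilt [0.0001 0.0001] F [ 0.2  0.4 -3.7] M [-0.14  0.04  0.01] w 0.204 q [-0.45  0.1   0.53  1.93 -0.06  1.13  0.3 ]
 shift cm [0.25 0.05 0.05] yaw 0.0 (shift in present axes)
```

>>> {"op": "move_arm", "data": {
  "plan": [
    [[0,0,0.1],0,0],
    [[0,0,0.1],0,0],
    [[0,0,0.1],0,0],
    [[0,0,0.1],0,0],
    [[0,0,0.1],0,0],
    [[0,0,0],0,0],
    [[0,0,0],0,0],
    [[0,0,0],0,0],
    [[0,0,0],0,0],
    [[0,0,0],0,0]
  ]
}}

```text
t: 23.15
position: [0.5108, -0.052, 0.122]
tool_rot: [0.635, 0.772, 0.0, 0.0]
force: [-4.0, 0.3, 6.1]
grip_width: 0.202
```

```bash
python3 -c "
from h import *
go(.5106,-.052,.1176,11.1)"
```

```text
t 23.15 pos mm [510.8 -52.  122. ] jaw 11.1 tilt [0.0006 0.0004] F [-4.   0.3  6.1] M [-0.05  0.92 -0.02] w 0.202 q [-0.44  0.11  0.53  1.93 -0.06  1.12  0.3 ]
 shift cm [ 0.01 -0.02  0.44] yaw 0.0 (shift in present axes)
```

>>> {"op": "move_arm", "data": {
  "plan": [
    [[0,-0.03,0.1],0,0],
    [[0,-0.03,0.1],0,0],
    [[0,0,0.1],0,0],
    [[0,0,0.1],0,0],
    [[0,0,0.05],0,0],
    [[0,0,0],0,0],
    [[0,0,0],0,0],
    [[0,0,0],0,0],
    [[0,0,0],0,0],
    [[0,0,0],0,0]
  ]
}}

```text
t: 24.15
position: [0.5109, -0.052, 0.1181]
tool_rot: [0.635, 0.772, 0.001, 0.0]
force: [-3.6, 0.6, 8.8]
grip_width: 0.201
```

```bash
python3 -c "
from h import *
go(.5106,-.052,.1176,11.1)"
```

```text
t 24.15 pos mm [510.9 -52.  118.1] jaw 11.11 tilt [0.0018 0.0007] F [-3.6  0.6  8.8] M [-0.02  0.99  0.01] w 0.201 q [-0.44  0.11  0.53  1.93 -0.06  1.11  0.3 ]
 shift cm [ 0.01 -0.03  0.05] yaw 0.01 (shift in present axes)
```

>>> {"op": "move_arm", "data": {
  "plan": [
    [[0,-0.03,0.05],0,0],
    [[0,-0.03,0.05],0,0],
    [[0,-0.02,0.05],0,0],
    [[0,0,0.05],0,0],
    [[0,0,0],0,0],
    [[0,0,0],0,0],
    [[0,0,0],0,0],
    [[0,0,0],0,0],
    [[0,0,0],0,0],
    [[0,0,0],0,0]
  ]
}}

```text
t: 25.15
position: [0.5109, -0.052, 0.1175]
tool_rot: [0.635, 0.772, 0.002, 0.001]
force: [-4.7, 1.2, 16.8]
grip_width: 0.199
```

```bash
python3 -c "
from h import *
go(.5106,-.052,.1176,11.1)
a=imaging.camera('scene');save(a,'6.png',(190,110,290,250),4)
for k,z in(('red',.100),('blue',.028)):
  for m,ar,ce,P in blobs(a,k,30):
    q=np.median(P[m],0)
    if abs(q[0]-.51)<.09 and abs(q[1]+.05)<.09: print(k,ar,q.round(4),edges(a,m,z,11.1))
"
```

```text
t 25.15 pos mm [510.9 -52.  117.5] jaw 11.11 tilt [0.0035 0.0014] F [-4.7  1.2 16.8] M [0.03 1.41 0.02] w 0.199 q [-0.44  0.11  0.53  1.94 -0.06  1.11  0.3 ]
 shift cm [ 0.01 -0.03 -0.01] yaw 0.01 (shift in present axes)
blue 519 [ 0.5394 -0.092   0.0283] [ 440.4  545.  -218.8  -93.1]
```

View pics/6.png

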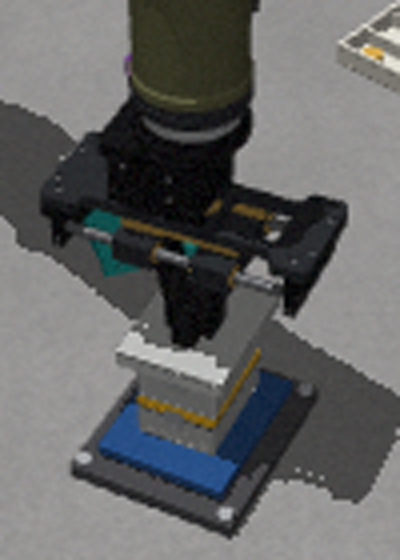

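Picture 6 shows the plate flat on the lid at (195,350), the stack straight with the yellow line at (185,412), and the blue platform at (170,450) sunk into the base. Force rose from 8.8 to 16.8 N over the last 0.6 mm. The blue face dropped from 36.3 to 28.3 mm, so the platform is on its stop.

```bash
python3 -c "
from h import *
go(.5106,-.052,.1176,11.1)
print(ctrl.hand_in())"
```

```text
t 25.2 pos mm [510.9 -52.1 117.5] jaw 11.11 tilt [0.0035 0.0013] F [-5.4  0.9 16.6] M [ 0.02  1.48 -0.01] w 0.207 q [-0.44  0.11  0.53  1.94 -0.06  1.11  0.3 ]
 shift cm [ 0.01 -0.03 -0.01] yaw 0.01 (shift in present axes)
the job is handed in; nothing more can be done
None
```

The job is done and handed in at about 25 s of the 64 s allowed. I stacked the red case on the yellow one and let go. Then I dropped the pressure plate over the pin and pressed it down until the platform reached its stop. The arm is still holding the plate there.

**Last checks that agreed:**
- **Stacking:** the red lid's centre was within about 1 to 2 mm of where the yellow lid's centre had been, and the angles matched to about 0.2° (11.3° and 11.1° against 11.2° and 10.9°).
- **Plate on the pin:** it went down over the pin with no side force, to within 0.5 mm of lying flat before I began pressing.
- **Platform fully down:** the blue face dropped 8.0 mm (36.3 to 28.3 mm). The push rose sharply to about 17 N at the end, which is what the hard stop should do.

**Disagreements and what I did not check:**
- **Camera views:** the two views disagreed by up to about 10 mm on where the plate lay on the bench. I settled it by comparing the plate and the pin in one view before lowering.
- **Sideways force:** about 5 N along x remains, with a tool tilt of about 0.2°. I could see no sliding of the stack.
- **Final squareness:** the arm hid the top view during the press, so I judged this from the scene view only.
- **Other bench items:** I did not measure them again at the end; I made no contact with them that I know of.

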